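Draw the wooden spoon out of the covered tool tray and hold it up

TASK

Get me the wooden spoon out of the covered tool tray: lift the cover off the mouth and park it, rim down and fully seated, in the recess at the other end of the tray. Then tilt the spoon and draw it out through the mouth, handle first, without forcing it against the tray; leave the thermometer inside and the things on the bench where they are. Finish while still holding the spoon, motionless, the whole of it a good hand's breadth (about 10 cm) above the top of the tray, so that I can take it from you.

Things in the scene. Friction and masses are not known exactly. Their poses are not given: they have to be found in the camera images.
- tool_tray: Covered aluminium tool tray, 344 (x) x 190 (y) x 66 high, fixed; origin under its centre, z up. Inside 339 x 185, floor 3 thick, tools lie on it. Flat top at z = 66 (2 thick) with two openings 132 (x) x 154 (y) and a 40 wide web between: the open mouth at the -x end, a blind parking recess at the +x end, 10 deep (its underside at z = 54). The end strip beyond the mouth is 20 wide.
- mouth (a point): Centre of the mouth, level with the tray's top: 86 from the tray's origin along its -x. Its axes are the tray's.
- recess (a point): Centre of the parking recess, level with the tray's top: 86 from the tray's origin along its +x.
- cover: Lift-off steel cover, flange 146 (x) x 168 (y) x 2, about 0.22 kg; below it a rim 125 x 147, 7.5 deep, that fits the mouth and the recess alike with 3.5 play on each side. It starts on the mouth, its axes along the tray's. Origin at the centre of the flange's underside, which lies on the tray's top (66 above the worktop) when seated; z up.
- cover_handle (a point): Middle of the cover's black bar handle: bar 78 long along the cover's x, 13 wide, 12 high, its centre 28 above the cover's origin, on two 10 thick posts 58 apart; 20 of free height under the bar.
- wood_spoon: Wooden spoon, 297 x 50 x 16, about 45 g, lying on the tray's floor roughly along the tray's x, handle end under the mouth, bowl under the recess. Origin at the centre of its underside; x towards the bowl, z up. Handle round, 13 thick at its end, a grip there 13 to 20 wide. Balances 35 from the origin towards the bowl. It comes out only handle first and slanted.
- handle_end (a point): Free end of the spoon's handle, 147 from its origin along -x, 6 above its underside.
- bowl_end (a point): Far end of the spoon's bowl, 147 from its origin along +x, 8 above its underside.
- probe_thermometer: Flat black digital thermometer, 42 x 105 x 20, loose on the tray's floor beside the spoon on the tray's -y side; origin at the centre of its underside. It stays in the tray.
- tape_roll: Roll of paper tape, 95 across x 25 high, loose on the worktop to the left of the tray; origin at the centre of its underside. Not to be disturbed.
- colour_bottle_5: Dark dropper bottle with a red cap, 38 across x 94 high, loose at the right edge of the worktop; origin at the centre of its underside. Not to be disturbed.

How it is judged:
On the way:
1. the cover is seated in the recess, rim down, and let go (horizontal distance between cover and recess below 0.006 m and z of cover in the frame of tool_tray below 0.0685 m and angle between cover's own z axis and vertical below 0.05 rad and contact force between the fingers and cover below 0.2 N), for 0.2 s.
At the end, for the whole second after the job is handed in: Cover rim down in the recess (centre within 6 mm, no more than 2.5 mm proud, level within 3 degrees), spoon in the fingers and still, both ends at least 70 mm above the tray's top and the spoon clear of the tray, thermometer still on the tray's floor (horizontal distance between cover and recess below 0.006 m and z of cover in the frame of tool_tray below 0.0685 m and angle between cover's own z axis and vertical below 0.05 rad and height (world z) of each of handle_end, bowl_end above 0.136 m and contact force between the fingers and wood_spoon above 1 N and contact force between tool_tray and wood_spoon below 0.1 N and linear speed of wood_spoon below 0.04 m/s and z of probe_thermometer in the frame of tool_tray below 0.03 m); the arm keeps its last pose, push and grip.
It fails at once if the spoon is forced against the tray with more than 20 N (contact force between wood_spoon and tool_tray above 20 N).
It fails at once if the thermometer is lifted out of the tray (z of probe_thermometer in the frame of tool_tray above 0.06 m).
It fails at once if the tape roll is moved more than 30 mm (distance of tape_roll from where it was at the start of the episode above 0.03 m).
It fails at once if the loose dropper bottle is moved more than 30 mm (distance of colour_bottle_5 from where it was at the start of the episode above 0.03 m).
It also fails if it takes over 56 s, if anything falls off the work surface, if the arm or the gripper's body presses on something with over 40 N, if the wrist force passes 120 N, or if a joint passes its speed limit or range.

ROBOT

A 6-joint arm with a two-finger parallel gripper is mounted at the origin on the work surface; the furniture and walls round the work are solid. World frame = base frame: x ahead of the robot, y to its left, z up, the work surface at z = 0. Lengths are in m, angles in rad, forces in N, time in s.
With the tool pointing down it reaches from about 0.3 to 0.75 m from the base axis. Payload 8.5 kg.
Tool frame: the origin (TCP) lies between the finger pads; the fingertips stand bot.tips_ahead ahead of it and the grasp point (between the pads) lies 2 mm behind it (bot.tips_ahead is the distance from the TCP to the fingertips, in m); z points along the fingers, y is the line along which they close (so a half turn about z gives the same grasp; the last joint's range is limited). The gripper opens to 88 mm and grips with 3 to 60 N. Pads are 18 mm wide; open, the fingers measure 123 mm over their backs; the gripper's body (75 mm by 187 mm) begins 45 mm behind the grasp point.
Start: joints at [-1.413, 0.381, 1.297, -0, 1.464, -0.215], TCP at [0.2, -0.512, 0.256] pointing down, gripper open.
Joint ranges: [-3.11, 3.11], [-0.89, 2.33], [0.22, 2.48], [-1.42, 4.56], [0.17, 2.85], [-2.88, 2.88]. Speed limits (rad/s): [2.39, 2.39, 3.14, 3.14, 3.14, 3.14].

INTERFACE

Orientations are given as [roll, pitch, yaw] about the fixed x, y, z axes, in that order (R = Rz(yaw) Ry(pitch) Rx(roll)).
In Python, from plant import bot, jaws, grab_frame, calibration gives the robot as it stands. The module is installed in compiled form; this text tells all that it offers. Calls block until the motion is done:
- bot.move_pose(position, orientation): joint-space move of the TCP to a pose.
- bot.line_to(position, max_speed=0.15, rotation=None): straight line of the TCP; rotation=None keeps the orientation; max_speed is the mean speed in m/s.
- bot.move_j(angles): joint-space move.
- jaws.gripper_to(opening): finger opening in m; the grip force is fixed at half the most; returns when the fingers have stopped.
- bot.sleep(seconds).
- bot.inverse_kinematics(position, orientation): joint angles nearest the present ones, or None.
- bot.get_state(): the state.
- grab_frame(name): name is "side" or "top" or "wrist"; returns the picture (400x640x3 uint8, blue, green, red); there is no depth.
- calibration(name): a dict with "camera_matrix" (3x3 intrinsics, pixels), "view" (4x4, takes a point from world to camera coordinates). Camera axes: x right, y down, z forward; pixel columns grow to the right and rows downward; lengths in m; the calibration is good to about 2 mm. The wrist camera is an equidistant fisheye: a pixel r from the principal point sees the ray r / f radians off the axis. A picture is of the moment at which its call begins: read the wrist's pose just before it. calibration takes no time and is no camera call; for the wrist camera it gives the pose at the moment of the call.
A pose or a line that the arm cannot do raises bot.IKError and nothing moves.
- bot.finish_job(): hands the job in; it is judged then, once.
The state is a dict: "time": time; "joint_positions": joint angles; "qvel": joint speeds; "joint_efforts": joint torques, N m; "position": TCP position; "eef_rot": TCP orientation; "ft_force": force on the tool from outside, world axes, zero at the start; "moment": the same for the moment, N m; "grip_width": finger opening in m; "gripper_force": force on a finger pad.
Only numpy, scipy, OpenCV 4.12 (cv2) and the standard library are available. Lean on these libraries where they do the work, as an engineer would, in place of code of your own. Each camera call takes 0.05 s, during which the arm holds its last target. There are 200 camera calls.

## Working session

There is one attempt and no reset: what is moved stays moved. The work goes in short steps, each a Python script; the robot and the scene stay as the last script left them, time stands still between calls to the robot, and variables do not carry over. Pictures are saved under pics/ and viewed, at most 10 in all, crops included, and the job is handed in when it is done.

```bash
ls; mkdir -p pics; python3 - <<'E'
from plant import bot,jaws,grab_frame,calibration
import cv2,numpy as np
for n in("top","side"):
    cv2.imwrite(f"pics/{n}0.png",grab_frame(n)); c=calibration(n); print(n,c["camera_matrix"],np.round(c["view"],3))
print(bot.get_state(),bot.tips_ahead)
E
```

```text
pics
top [[464.85393135   0.         326.94238013]
 [  0.         464.85393135 204.16443073]
 [  0.           0.           1.        ]] [[-0.003 -1.    -0.012  0.094]
 [-0.998  0.004 -0.063  0.425]
 [ 0.063  0.012 -0.998  1.286]
 [ 0.     0.     0.     1.   ]]
side [[516.27137514   0.         311.71593713]
 [  0.         516.27137514 211.34465244]
 [  0.           0.           1.        ]] [[ 0.983 -0.18   0.023 -0.429]
 [-0.044 -0.359 -0.932  0.143]
 [ 0.176  0.916 -0.361  1.132]
 [ 0.     0.     0.     1.   ]]
{'time': 0.1, 'joint_positions': array([-1.41327256e+00,  3.81128709e-01,  1.29812439e+00, -2.22413659e-05,
        1.46362281e+00, -2.15284991e-01]), 'qvel': array([-0.00124408, -0.00048108, -0.00243428,  0.00055981,  0.00239767,
       -0.00201548]), 'joint_efforts': array([ 2.63267830e-03, -4.38657188e+01, -2.24908662e+01,  7.13607087e-02,
        3.42547882e-02, -7.47790523e-05]), 'position': array([ 0.20029271, -0.51199337,  0.25521989]), 'eef_rot': array([-3.14033430e+00, -2.52535891e-04,  3.72810997e-01]), 'ft_force': array([ 0.41202028, -0.82851079,  0.54586123]), 'moment': array([ 0.03364449,  0.00877847, -0.00845388]), 'gripper_force': 0.0, 'grip_width': 0.08771699998573318} 0.017
```

View pics/top0.png

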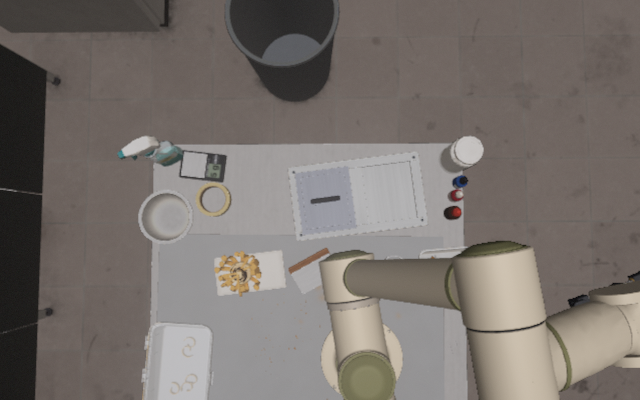

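View pics/side0.png

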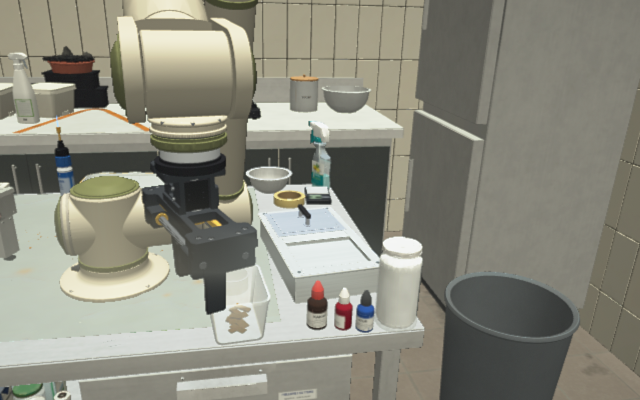

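The top view shows the tray at about (290,168)–(426,225). The bluish cover is on its left half, with the black handle at (325,199) and the recess at right, about (390,190). So tray +x points roughly along world -y. The tape roll is at (213,199) and the red-capped bottle at (453,213). In the side view the gripper hangs clear of the tray.

```bash
cat > h.py <<'E'
from plant import bot,jaws,grab_frame,calibration
import cv2,numpy as np
def ray(c,px,z,fish=False):
    """pixels (N,2) -> world points on plane z"""
    px=np.atleast_2d(np.asarray(px,float));K=c["camera_matrix"];V=np.asarray(c["view"])
    n=(px-K[:2,2])/[K[0,0],K[1,1]]
    if fish:
        t=np.linalg.norm(n,axis=1,keepdims=True)+1e-12
        d=np.hstack([n/t*np.sin(t),np.cos(t)])
    else: d=np.hstack([n,np.ones((len(n),1))])
    R=V[:3,:3];o=-R.T@V[:3,3];d=d@R
    return o+d*((z-o[2])/d[:,2])[:,None]
def rect(c,m,z,fish=False):
    """largest contour of mask -> min area rect on plane z: centre, sizes, long axis angle"""
    k=max(cv2.findContours(m,cv2.RETR_EXTERNAL,cv2.CHAIN_APPROX_NONE)[0],key=cv2.contourArea)
    P=ray(c,k[:,0,:],z,fish)[:,:2]
    (x,y),(w,h),a=cv2.minAreaRect((P*1000).astype(np.float32))
    return (x,y),(w,h),a
E
python3 - <<'E'
from h import *
im=cv2.imread("pics/top0.png");c=calibration("top")
print("px",[im[y,x].tolist() for x,y in[(315,180),(345,215),(325,199),(390,190),(293,200),(360,200),(270,210)]])
hsv=cv2.cvtColor(im,cv2.COLOR_BGR2HSV)
roi=np.zeros(im.shape[:2],np.uint8);roi[150:242,285:430]=255
b=((im[...,0].astype(int)-im[...,2]>12)*255).astype(np.uint8)&roi
dk=((hsv[...,2]<90)*255).astype(np.uint8)&roi; dk[:185]=0;dk[215:]=0;dk[:,:305]=0;dk[:,350:]=0
print("cover",rect(c,cv2.morphologyEx(b|dk,cv2.MORPH_CLOSE,np.ones((5,5))),.068))
print("handle",rect(c,dk,.100))
print("tray corners",ray(c,[(290,168),(415,153),(426,225),(298,239)],.066).round(3))
print("bottle",ray(c,[(453,213)],.09).round(3),"tape",ray(c,[(213,199)],.025).round(3))
E
```

```text
px [[162, 153, 152], [164, 155, 155], [71, 68, 71], [175, 174, 175], [174, 173, 174], [180, 179, 179], [156, 157, 161]]
cover ((434.87176513671875, 96.49881744384766), (10.668800354003906, 76.59693908691406), 7.371659755706787)
handle ((432.4913635253906, 95.97848510742188), (10.394283294677734, 74.6261978149414), 7.371655464172363)
tray corners [[ 0.52   0.191  0.066]
 [ 0.559 -0.147  0.066]
 [ 0.365 -0.173  0.066]
 [ 0.329  0.169  0.066]]
bottle [[ 0.396 -0.239  0.09 ]] tape [[0.44  0.409 0.025]]
```

The top view puts the handle at (0.4325, 0.096), which agrees with the mouth centre I get from the tray corners. The tray yaw is about -83°. I'll refine this with a wrist picture from above.

```bash
python3 - <<'E'
from h import *
for yw in(-83,97):
    for p in([.443,.01,.36],[.4325,.096,.092],[.453,-.0755,.092]):
        q=bot.inverse_kinematics(p,[np.pi,0,np.radians(yw)]); print(yw,None if q is None else np.round(q,2))
yw=-83
bot.move_pose([.443,.01,.36],[np.pi,0,np.radians(yw)])
bot.sleep(.3)
c=calibration("wrist");cv2.imwrite("pics/w1.png",grab_frame("wrist"));np.savez("pics/w1.npz",**c)
print(c["camera_matrix"],np.round(c["view"],3),bot.get_state()["time"],bot.get_state()["position"])
E
```

```text
-83 [-0.25  0.13  1.35 -0.    1.66  2.77]
-83 None
-83 [-0.42  0.43  1.78 -0.    0.93  2.6 ]
97 [-0.25  0.13  1.35  0.    1.66 -0.37]
97 [-0.05  0.41  1.82 -0.    0.91 -0.17]
97 [-0.42  0.43  1.78  0.    0.93 -0.55]
[[309.70691629   0.         318.75060556]
 [  0.         309.70691629 198.27457659]
 [  0.           0.           1.        ]] [[-0.993 -0.121  0.001  0.441]
 [-0.115  0.945  0.308 -0.034]
 [-0.038  0.305 -0.952  0.504]
 [ 0.     0.     0.     1.   ]] 2.975 [0.44301567 0.00989751 0.35998057]
```

View pics/w1.png

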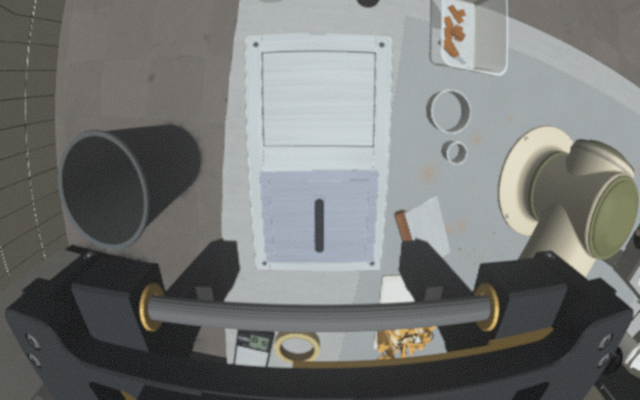

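The wrist view shows the tray upright in the image, with the recess outline at about (262,51), (375,52), (374,146), (263,146). The cover spans (260–379, 170–263), the handle bar is at (319,225), and the corner screws are near (256,44), (382,44), (265,263) and (374,264).

```bash
python3 - <<'E'
from h import *
im=cv2.imread("pics/w1.png");c=dict(np.load("pics/w1.npz"))
g=cv2.cvtColor(im,cv2.COLOR_BGR2GRAY)
def show(n,p,z):
    P=ray(c,p,z,True)[:,:2]; print(n,P.mean(0).round(4),(np.linalg.norm(P-np.roll(P,-1,0),axis=1)*1000).round(1)); return P
# screws: dark blobs near corners
sc=[]
for x,y in[(256,44),(382,44),(374,264),(265,263)]:
    w=g[y-6:y+7,x-6:x+7].astype(float);w=np.clip(np.median(w)-15-w,0,None)
    if w.sum()==0: print("none",x,y);sc.append((x,y));continue
    yy,xx=np.mgrid[-6:7,-6:7];sc.append((x+(w*xx).sum()/w.sum(),y+(w*yy).sum()/w.sum()))
print(np.round(sc,1)); P=show("screws",sc,.066)
e=(P[0]-P[3]+P[1]-P[2]);print("tray yaw",np.degrees(np.arctan2(e[1],e[0])))
P=show("recess",cv2.cornerSubPix(g,np.float32([[262,51],[375,52],[374,146],[263,146]])[:,None],(4,4),(-1,-1),(3,30,.01))[:,0],.066)
e=(P[0]-P[3]+P[1]-P[2]);print("yaw",np.degrees(np.arctan2(e[1],e[0])))
b=((im[...,0].astype(int)-im[...,2]>9)*255).astype(np.uint8);dk=((g<75)*255).astype(np.uint8)
roi=np.zeros_like(g);roi[160:268,250:388]=255
dk[:192]=0;dk[258:]=0;dk[:,:300]=0;dk[:,340:]=0
cv=cv2.morphologyEx((b&roi)|dk,cv2.MORPH_CLOSE,np.ones((5,5)));cv=cv2.morphologyEx(cv,cv2.MORPH_OPEN,np.ones((5,5)))
print("cover",rect(c,cv,.068,True));print("handle",rect(c,dk,.100,True))
# tray outline: bright quadrilateral
cv2.imwrite("pics/crop.png",cv2.resize(im[30:275,230:410],None,fx=2.4,fy=2.4,interpolation=cv2.INTER_CUBIC))
E
```

```text
[[255.4  44.1]
 [381.3  44.3]
 [371.8 263. ]
 [264.7 262.4]]
screws [0.4433 0.0117] [170.2 326.2 169.3 325.4]
tray yaw -83.10198257739403Traceback (most recent call last):
  File "<stdin>", line 14, in <module>
cv2.error: OpenCV(4.12.0) :-1: error: (-5:Bad argument) in function 'cornerSubPix'
> Overload resolution failed:
>  - Layout of the output array corners is incompatible with cv::Mat
>  - Expected Ptr<cv::UMat> for argument 'corners'
```

```bash
python3 - <<'E'
from h import *
im=cv2.imread("pics/w1.png");c=dict(np.load("pics/w1.npz"))
g=cv2.cvtColor(im,cv2.COLOR_BGR2GRAY)
k=np.array([[262,51],[375,52],[374,146],[263,146]],np.float32).reshape(-1,1,2).copy()
k=cv2.cornerSubPix(g,k,(4,4),(-1,-1),(3,30,.01))[:,0];print(k.round(1).tolist())
P=ray(c,k,.066,True)[:,:2]; print("recess",P.mean(0).round(4),(np.linalg.norm(P-np.roll(P,-1,0),axis=1)*1000).round(1))
e=(P[0]-P[3]+P[1]-P[2]);print("yaw",np.degrees(np.arctan2(e[1],e[0])))
b=((im[...,0].astype(int)-im[...,2]>9)*255).astype(np.uint8);dk=((g<75)*255).astype(np.uint8)
roi=np.zeros_like(g);roi[160:268,250:388]=255
dk[:192]=0;dk[258:]=0;dk[:,:300]=0;dk[:,340:]=0
cv=cv2.morphologyEx((b&roi)|dk,cv2.MORPH_CLOSE,np.ones((5,5)));cv=cv2.morphologyEx(cv,cv2.MORPH_OPEN,np.ones((5,5)))
print("cover",rect(c,cv,.068,True));print("handle",rect(c,dk,.100,True))
u=np.array([np.cos(np.radians(-83.1)),np.sin(np.radians(-83.1))]);o=np.array([.4433,.0117]);print("mouth",o-.086*u,"recess",o+.086*u)
E
```

```text
[[261.70001220703125, 51.599998474121094], [374.79998779296875, 52.099998474121094], [373.3999938964844, 145.6999969482422], [263.29998779296875, 146.3000030517578]]
recess [ 0.4537 -0.0735] [152.5 130.3 152.8 131.9]
yaw -83.03797838555407
cover ((428.2189636230469, 95.17660522460938), (207.65585327148438, 171.67861938476562), 6.921894550323486)
handle ((432.0259704589844, 95.42054748535156), (8.435439109802246, 74.25201416015625), 6.755895137786865)
mouth [0.43296823 0.09707713] recess [ 0.45363177 -0.07367713]
```

Both recess estimates agree to within 1 mm and the yaw is -83.1°. Next I grasp the cover and carry it, lowering it while checking the force.

```bash
python3 - <<'E'
from h import *
R=[np.pi,0,np.radians(96.9)]
S=lambda:bot.get_state()
def p(n):
    s=S();print(n,round(s["time"],2),s["position"].round(4),s["ft_force"].round(1),round(s["grip_width"],4),round(s["gripper_force"],1),s["moment"].round(2))
h=np.array([.4322,.0957]);r=np.array([.4537,-.0735]);zg=.091
bot.move_pose([*h,.20],R);bot.line_to([*h,zg],.1);p("at")
jaws.gripper_to(0.0);p("grip")
bot.line_to([*h,zg+.006],.03);p("lift6");bot.line_to([*h,zg+.05],.1);p("lift")
bot.line_to([*r,zg+.05],.15);p("over")
bot.line_to([*r,zg+.010],.08);p("near")
for dz in(.006,.004,.002,.0005):
    bot.line_to([*r,zg+dz],.03);p(dz)
    if abs(S()["ft_force"][2])>12:print("stop");break
cv2.imwrite("pics/top2.png",grab_frame("top"));cv2.imwrite("pics/side2.png",grab_frame("side")[150:330,200:440])
E
```

```text
at 6.71 [0.4325 0.0957 0.0914] [ 0.  -0.5 -0.1] 0.0881 0.0 [-0.02 -0.11 -0.02]
grip 7.84 [0.4322 0.0957 0.091 ] [ 0.9 -0.9 -0.4] 0.0125 30.0 [-0.02 -0.11  0.08]
lift6 8.19 [0.4322 0.0957 0.0971] [-0.1 -0.5 -2.1] 0.0126 30.0 [-0.05 -0.09  0.  ]
lift 8.78 [0.4319 0.0957 0.1406] [-1.   0.3 -2.2] 0.0123 30.0 [-0.04 -0.09  0.  ]
over 10.07 [ 0.4535 -0.0729  0.141 ] [-0.6 -0.4 -1.4] 0.0122 30.0 [-0.01 -0.14  0.05]
near 10.72 [ 0.4539 -0.0735  0.1013] [ 0.2 -0.5 -2.6] 0.0121 30.0 [-0.03 -0.1   0.02]
0.006 11.0 [ 0.4537 -0.0735  0.0971] [ 0.1 -0.9 -2.5] 0.0122 30.0 [-0.05 -0.03  0.04]
0.004 11.25 [ 0.4537 -0.0735  0.095 ] [-0.6  0.6 -2.7] 0.0124 30.0 [ 0.02 -0.08  0.  ]
0.002 11.5 [ 0.4537 -0.0735  0.0929] [-0.5  0.4 -2.8] 0.0118 30.0 [ 0.01 -0.09 -0.  ]
0.0005 11.75 [ 0.4537 -0.0735  0.0914] [ 0.7 -0.8 -2.8] 0.0126 30.0 [-0.09 -0.05  0.04]
```

```bash
python3 - <<'E'
from h import *
R=[np.pi,0,np.radians(96.9)]
r=[.4537,-.0735]
jaws.gripper_to(.06);bot.sleep(.2);print(bot.get_state()["ft_force"].round(1))
bot.line_to([*r,.15],.15)
bot.move_pose([.441,.030,.21],R);bot.sleep(.3)
c=calibration("wrist");cv2.imwrite("pics/w2.png",grab_frame("wrist"));np.savez("pics/w2.npz",**c)
cv2.imwrite("pics/top3.png",grab_frame("top"));print(bot.get_state()["time"])
E
```

```text
[-0.6 -0.2  1.5]
14.3667
```

View pics/w2.png

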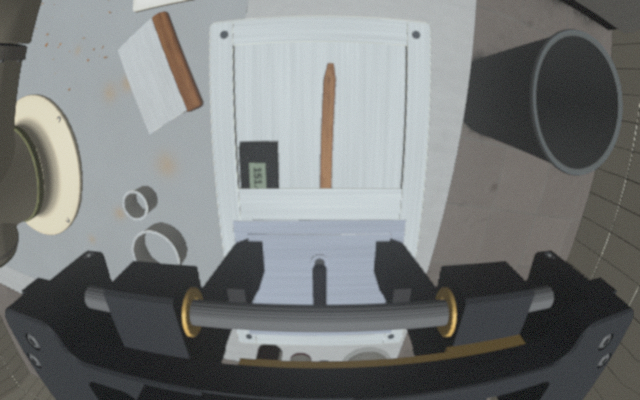

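The wrist view shows the cover over the recess (rows 218–305). The spoon handle runs from its end at (330,66) to (327,187), and the thermometer is at (240–279, 141–188), well clear of the handle end. Next I measure the handle and check the cover from the top picture.

```bash
python3 - <<'E'
from h import *
im=cv2.imread("pics/w2.png");c=dict(np.load("pics/w2.npz"))
o=np.array([.4433,.0117]);a=np.radians(-83.1);u=np.array([np.cos(a),np.sin(a)]);v=np.array([-u[1],u[0]])
loc=lambda P:np.c_[(P[:,:2]-o)@u,(P[:,:2]-o)@v]*1000
m=((im[...,2].astype(int)-im[...,0]>35)*255).astype(np.uint8);m[:50]=0;m[188:]=0;m[:,:300]=0;m[:,360:]=0
for y in range(62,188,8):
    x=np.flatnonzero(m[y]);
    if len(x): L=loc(ray(c,[[x[0]-.5,y],[x[-1]+.5,y]],.0095,True));print(y,L.mean(0).round(1),"w",round(abs(L[0,1]-L[1,1]),1))
d=((im.max(2)<70)*255).astype(np.uint8);d[:130]=0;d[188:]=0;d[:,:238]=0;d[:,285:]=0
ys,xs=np.nonzero(d);print("thermo",loc(ray(c,[[xs.min(),ys.min()],[xs.max(),ys.min()]],.023,True)).round(1))
k=[[226,35],[415,35]];print("scr",loc(ray(c,[[223,34],[416,34]],.066,True)).round(1))
# cover from top picture, handle
t=cv2.imread("pics/top3.png");ct=calibration("top")
print("mouth edges: floor px z", )
cv2.imwrite("pics/t3c.png",cv2.resize(t[140:250,270:470],None,fx=3.5,fy=3.5,interpolation=cv2.INTER_CUBIC))
E
```

```text
70 [-132.1   11.4] w 7.3
78 [-123.6   10.8] w 10.4
86 [-115.     9.8] w 10.4
94 [-106.5    9.8] w 10.4
102 [-98.    9.3] w 11.5
110 [-89.5   8.8] w 10.5
118 [-81.    8.8] w 10.5
126 [-72.4   8.3] w 11.6
134 [-63.8   7.7] w 10.6
142 [-55.2   7.8] w 10.7
150 [-46.5   7.8] w 10.7
158 [-37.8   6.7] w 10.8
166 [-28.9   6.8] w 10.8
174 [-20.    6.8] w 10.9
182 [-11.    6.8] w 11.0
thermo [[-57.3 -81.7]
 [-56.4 -44.5]]
scr [[-163.9  -85.2]
 [-163.6   86.2]]
mouth edges: floor px z
```

View pics/t3c.png

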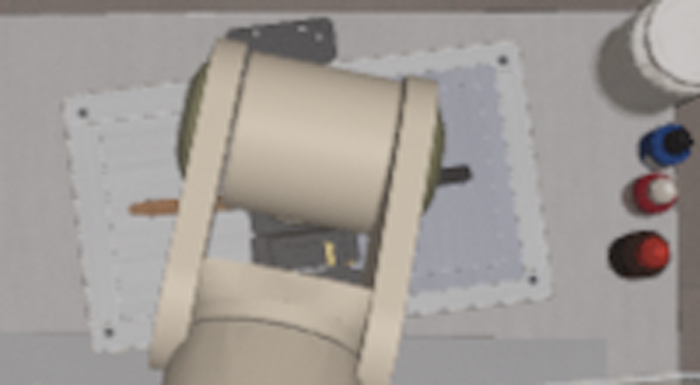

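The top crop shows the cover flat over the recess, its handle at the right, and the bottles undisturbed. The handle end is at tray x≈-136 mm and the spoon yaw is about -2.2° relative to the tray. I'll grasp at tray x=-100, y=9.4, and check force on the way down because the gripper body clears the tray top by only about 4 mm.

```bash
cat >> h.py <<'E'
from scipy.spatial.transform import Rotation as Ro
o=np.array([.4433,.0117]);a=np.radians(-83.1);u=np.array([np.cos(a),np.sin(a)]);v=np.array([-u[1],u[0]])
G=o-.100*u+.0094*v; ys=np.radians(-85.3); us=np.array([np.cos(ys),np.sin(ys)]); ZG=.0225
Rd=Ro.from_euler("xyz",[np.pi,0,ys+np.pi])
def tool(th,bx,bz):
    """TCP pose when the spoon is tilted th deg, bowl tip moved by bx along the spoon, its bottom at bz"""
    t=np.radians(th);rx,rz=-.258,ZG-.003
    x=rx*np.cos(t)+rz*np.sin(t);z=-rx*np.sin(t)+rz*np.cos(t)
    p=G+us*(.258+bx+x)
    ax=np.array([-us[1],us[0],0])
    return [*p,bz+z],(Ro.from_rotvec(ax*t)*Rd).as_euler("xyz")
def p(n):
    s=bot.get_state();print(n,round(s["time"],2),s["position"].round(4),s["ft_force"].round(1),round(s["grip_width"],4),round(s["gripper_force"],1),s["moment"].round(2));return s
E
python3 - <<'E'
from h import *
R=Rd.as_euler("xyz");print(G,R)
for th,bx,bz in((0,0,.003),(10,0,.005),(14,-.032,.005),(14,-.188,.044),(20,-.188,.2)):
    P,Q=tool(th,bx,bz);q=bot.inverse_kinematics(P,Q);print(np.round(P,3),None if q is None else np.round(q,2))
bot.move_pose([*G,.16],R);jaws.gripper_to(.040);bot.sleep(.2)
f0=p("above")["ft_force"]
for z in(.06,.035,.029,.026,.024,ZG):
    bot.line_to([*G,z],.08 if z>.03 else .03)
    if np.linalg.norm(p(z)["ft_force"]-f0)>5: print("contact");break
else:
    jaws.gripper_to(0);p("grip")
E
```

```text
[0.44061824 0.11210502] [3.14159265 0.         1.6528268 ]
[0.441 0.112 0.022] [-0.01  0.56  1.86 -0.    0.73 -0.09]
[0.441 0.105 0.069] [-0.12  0.47  1.84  0.22  0.89 -0.35]
[0.439 0.132 0.086] [-0.1   0.44  1.82  0.3   0.94 -0.36]
[0.426 0.287 0.125] [0.25 0.43 1.67 0.28 1.02 0.02]
[0.427 0.277 0.307] [0.18 0.22 1.42 0.35 1.47 0.07]
above 15.52 [0.4406 0.1121 0.16  ] [ 0.9  0.4 -0. ] 0.0405 0.0 [-0.03 -0.14 -0.  ]
0.06 16.92 [0.4408 0.1121 0.0603] [-1.   0.9 -0.4] 0.0399 0.0 [-0.02 -0.08 -0.01]
0.035 17.38 [0.4407 0.1121 0.0351] [-0.9  0.5  0.6] 0.0399 0.0 [-0.01 -0.06 -0.03]
0.029 17.73 [0.4406 0.1121 0.029 ] [ 0.1 -0.8  0.2] 0.0399 0.0 [-0.03 -0.06 -0.01]
0.026 17.98 [0.4406 0.1121 0.0259] [ 0.6  0.5 -0. ] 0.0398 0.0 [-0.05 -0.1  -0.02]
0.024 18.23 [0.4406 0.1121 0.0239] [-0.   0.5 -0.6] 0.0399 0.0 [-0.   -0.13 -0.  ]
0.0225 18.48 [0.4406 0.1121 0.0224] [ 0.4 -0.6  0.6] 0.0401 0.0 [-0.04 -0.09 -0.03]
grip 18.98 [0.4406 0.1121 0.0225] [-0.1 -0.5 -0.1] 0.015 29.7 [-0.1  -0.13  0.02]
```

The grip closed at 15 mm on the handle with no contact on the way down. Now I lift and tilt in small steps, watching the force.

```bash
python3 - <<'E'
from h import *
f0=bot.get_state()["ft_force"]
for th,bx,bz in((0,0,.005),(3.5,0,.005),(7,0,.005),(10,0,.005),(10,-.012,.005),(12,-.016,.005),(14,-.020,.005),(14,-.032,.005)):
    P,Q=tool(th,bx,bz);bot.line_to(P,.06,Q)
    if np.linalg.norm(p((th,bx))["ft_force"]-f0)>5: print("contact");break
cv2.imwrite("pics/s4.png",cv2.resize(grab_frame("side")[170:310,220:400],None,fx=4,fy=4,interpolation=cv2.INTER_CUBIC))
E
```

```text
(0, 0) 19.23 [0.4406 0.1121 0.0246] [ 0.2  0.3 -0.8] 0.0147 29.7 [-0.02 -0.06  0.06]
(3.5, 0) 19.65 [0.4407 0.1103 0.0402] [-0.7  0.3 -0.6] 0.0146 29.7 [-0.01 -0.04 -0.07]
(7, 0) 20.07 [0.4408 0.1078 0.0555] [ 0.3  0.7 -0.5] 0.015 29.7 [-0.03 -0.09  0.01]
(10, 0) 20.44 [0.4411 0.1048 0.0687] [ 0.5  0.1 -1. ] 0.015 29.7 [-0.08 -0.08  0.01]
(10, -0.012) 20.79 [0.44   0.1174 0.0689] [-0.3 -0.8 -0.5] 0.0149 29.7 [-0.1  -0.12 -0.  ]
(12, -0.016) 21.09 [0.4403 0.1181 0.0778] [-0.  -0.6 -0.7] 0.0148 29.7 [-0.08 -0.13  0.01]
(14, -0.02) 21.38 [0.4401 0.1194 0.0863] [ 0.5 -0.2 -0.2] 0.0148 29.7 [-0.1  -0.11 -0.05]
(14, -0.032) 21.73 [0.4388 0.1322 0.0862] [ 0.8 -0.7 -0.2] 0.0148 29.7 [-0.06 -0.11 -0.01]
```

View pics/s4.png

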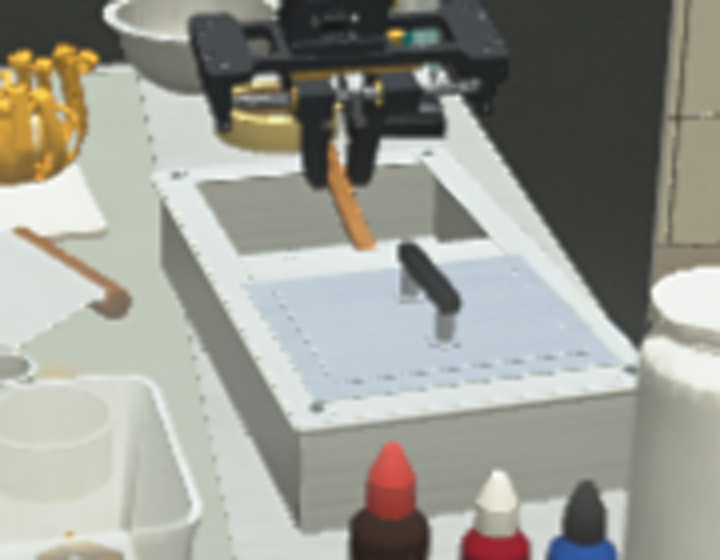

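The side crop shows the cover flush in the recess. The spoon is held in the fingers at (340,160) and slopes down under the web at (365,245). No abnormal force, so I draw it out along its axis and then lift.

```bash
python3 - <<'E'
from h import *
f0=bot.get_state()["ft_force"];ok=True
for s in np.arange(.02,.161,.02):
    P,Q=tool(14,-.032-s,.005+s*np.tan(np.radians(14)));bot.line_to(P,.07,Q)
    if np.linalg.norm(p(round(s,3))["ft_force"]-f0)>5: print("contact");ok=False;break
if ok:
    for dz in(.03,.08,.15):
        P,Q=tool(14,-.192,.045+dz);bot.line_to(P,.1,Q)
        if np.linalg.norm(p(dz)["ft_force"]-f0)>5: print("contact");break
bot.sleep(.5)
cv2.imwrite("pics/s5.png",grab_frame("side"));cv2.imwrite("pics/t5.png",grab_frame("top"));p("end")
E
```

```text
0.02 22.23 [0.4373 0.1519 0.0914] [-0.7 -1.2 -0. ] 0.0148 29.7 [-0.04 -0.12 -0.01]
0.04 22.67 [0.4357 0.1717 0.0963] [ 0.1 -0.8 -0.9] 0.0147 29.7 [-0.12 -0.05  0.  ]
0.06 23.11 [0.434  0.1916 0.1013] [ 0.1  0.5 -0.9] 0.0147 29.7 [-0.1  -0.06  0.02]
0.08 23.55 [0.4324 0.2116 0.1063] [-0.8 -0.5 -1.3] 0.0146 29.7 [-0.09 -0.07 -0.01]
0.1 23.99 [0.4307 0.2315 0.1113] [ 0.2 -0.5 -0.6] 0.0149 29.7 [-0.09 -0.1  -0.02]
0.12 24.43 [0.429  0.2514 0.1162] [ 0.  -0.2 -0.5] 0.0148 29.7 [-0.1  -0.1  -0.02]
0.14 24.88 [0.4274 0.2713 0.1212] [ 0.4 -0.  -0.2] 0.0146 29.7 [-0.07 -0.06  0.01]
0.16 25.32 [0.4258 0.2913 0.1262] [-0.4 -0.  -0.1] 0.0149 29.7 [-0.03 -0.1  -0.01]
0.03 25.77 [0.4258 0.2909 0.1562] [ 0.8 -0.1 -1.3] 0.0146 29.7 [-0.12 -0.12  0.  ]
0.08 26.42 [0.4256 0.291  0.2056] [ 0.2 -0.4 -0.3] 0.0148 29.7 [-0.12 -0.1  -0.02]
0.15 27.27 [0.4257 0.291  0.2756] [ 0.  -0.5 -0.9] 0.0149 29.7 [-0.1  -0.09 -0.03]
end 27.87 [0.4259 0.2911 0.2763] [ 0.6 -0.2 -0.3] 0.0153 29.7 [-0.09 -0.1   0.01]
```

View pics/s5.png

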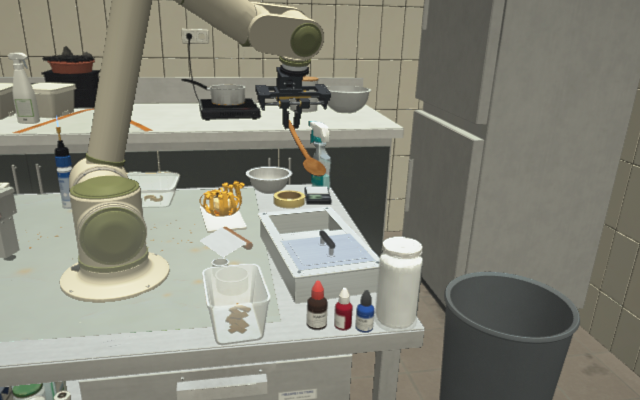

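The side view shows the spoon held clear of the tray, with its bowl at about (315,168) and the cover still in the recess. I'll check the bowl end's height against its pixel, then look at the cover from the top.

```bash
python3 - <<'E'
from h import *
im=cv2.imread("pics/s5.png");c=calibration("side")
hs=cv2.cvtColor(im,cv2.COLOR_BGR2HSV);m=((hs[...,1]>110)&(hs[...,0]<20)).astype(np.uint8);m[:110]=0;m[185:]=0;m[:,:270]=0;m[:,345:]=0
y,x=np.nonzero(m);i=y.argmax();print("lowest px",x[i],y[i])
b=np.r_[G+us*.066,.203]; V=c["view"]
q=V@np.r_[b,1];q=c["camera_matrix"]@q[:3];print("expected",b,(q[:2]/q[2]).round(1))
# triangulate with the vertical plane through the spoon axis (normal = horizontal across)
n=np.array([-us[1],us[0],0]);K=c["camera_matrix"]
Rv=V[:3,:3];oc=-Rv.T@V[:3,3];d=Rv.T@np.linalg.solve(K,[x[i],y[i],1])
t=n@(np.r_[G,0]-oc)/(n@d);print("bowl end by plane",(oc+d*t).round(3))
t5=cv2.imread("pics/t5.png");ct=calibration("top")
g=cv2.cvtColor(t5,cv2.COLOR_BGR2GRAY);dk=((g<95)*255).astype(np.uint8);r=np.zeros_like(g);r[170:215,365:420]=255
print("cover handle",rect(ct,dk&r,.100),"recess",(o+.086*u).round(4))
E
```

```text
lowest px 317 175
expected [0.44602618 0.04632695 0.203     ] [314.2 175. ]
bowl end by plane [0.448 0.024 0.21 ]
cover handle ((453.8205261230469, -72.27946472167969), (11.59985637664795, 76.070068359375), 7.371823787689209) recess [ 0.4536 -0.0737]
```

```bash
python3 - <<'E'
from h import *
bot.sleep(.5);p("end");print(bot.finish_job())
E
```

```text
end 28.37 [0.4259 0.2911 0.2764] [ 0.   0.5 -0.3] 0.0148 29.7 [-0.11 -0.07  0.04]
the job is handed in; nothing more can be done
None
```

I handed the job in at 28.4 s, though it returned no verdict: the cover is seated in the recess (about 1.5 mm off centre by the camera), and the spoon is held still with its lowest point about 13 cm above the tray's top. I saw no sign of contact with the tray, the thermometer or the things on the bench.

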